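Set the spouted pourer on the banding wheel, spout to the pointer

ROBOT

A 6-joint arm with a two-finger parallel gripper is mounted at the origin on the work surface. World frame = base frame: x ahead of the robot, y to its left, z up, the work surface at z = 0. Lengths are in m, angles in rad, forces in N, time in s.
With the tool pointing down it reaches from about 0.3 to 0.875 m from the base axis. Payload 6.4 kg.
Tool frame: the origin (TCP) lies midway between the tips of the shut fingers; the grasp point (between the pads) lies 19 mm behind it; z points along the fingers, y is the line along which they close (so a half turn about z gives the same grasp; the last joint's range is limited). The gripper opens to 85 mm and grips with 20 to 120 N. Pads are 22 mm wide; open, the fingers measure 114 mm over their backs; the gripper's body (76 mm by 85 mm) begins 54 mm behind the grasp point. The pads swing forward as they close: fully open they stand 13 mm farther back than shut.
Start: joints at [-1.336, 0.181, 1.607, -0, 1.354, -0.206], TCP at [0.245, -0.52, 0.231] pointing down, gripper open.
Joint ranges: [-2.99, 2.99], [-0.89, 2.07], [0.3, 2.58], [-1.14, 4.28], [0, 2.63], [-3.12, 3.12]. Speed limits (rad/s): [2.57, 2.57, 3.01, 3.14, 3.14, 3.14].

INTERFACE

Orientations are given as a unit quaternion [w, x, y, z].
In Python, from bench import * gives the robot as it stands.
- The arm moves only by the tool play_rows, never from a script. Its argument "plan" is a list of rows, each a list of 3 entries, a list of its own where there are three numbers: the finger opening in mm, from 0 to 85.4, then the shift along the tool's x, y, z normalised to -1 to 1, where 1 is 40 cm, then the turn about the tool's z normalised to -1 to 1, where 1 is pi rad. A call has 1 to 10 rows; each row is the pose to reach, as a shift and turn from the pose commanded when the call began, along the tool's axes at that moment, turning the shorter way round; what a row does not reach only later rows make up. A row lasts 1/10 s, in which the tool goes at most 50 mm and 8.59 degrees, less where a joint would pass 70% of its speed; a pose out of reach is approached as far as the arm can. A call with a number of a shift or a turn outside -1 to 1 is refused whole. A call with a gripper value outside its range is refused whole. The fingers move at their own pace and stop on an object; the grip force is fixed at half the most. Time passes only in rows, so rows that repeat a pose let the fingers close. It gives the time, the measured TCP pose, the force, the opening and the grip force at its end, in the units of the state.
- get_obs(): the state, without advancing time (a new reading comes with each control period).
- camera(name): name is "scene" or "top" or "wrist"; returns a dict with "image" (420x560x3 uint8, red, green, blue), "range_z" (420x560 float32, m along the optical axis (not along the pixel's ray), 0 where there is no reading), "intrinsics" (3x3 intrinsics, pixels), "rvec" (rotation vector, rad) and "tvec" (3), from world to camera coordinates, as OpenCV has them; the wrist camera has in their place "T_tool_cam" (4x4, takes a point from camera to tool coordinates, whose origin is the TCP and whose axes are the flange's). Camera axes: x right, y down, z forward; pixel columns grow to the right and rows downward; lengths in m; the calibration is good to about 2 mm. A picture is of the moment at which its call begins: read the wrist's pose just before it.
- hand_in(): hands the job in; it is judged then, once.
Trained networks look in a picture, given as the dict that the camera call returned (one of the last four; its "shot" number tells which), for a name from the list of things; names that differ only in an ending like _2 or _b are one class to them, and where a whole thing is asked for, a point or a joint stands for the part that bears it (a point fixed in the world has none). Each returns a list of dicts, best first, with "conf" (0 to 1); they miss things now and then, are a little off and sometimes report something else, mostly with a low value. They report only what shows in the picture. A call takes as long as a camera call. They do not tell look-alikes from the thing itself.
- search_frame(picture, label): "rect" ([centre column, centre row, width, height] in pixels, round what is visible of it).
- masks_of(picture, label): "mask" (420x560 bool, what is visible of it) and "rect" ([centre column, centre row, width, height] in pixels, round what is visible of it).
The state is a dict: "time_s": time; "q": joint angles; "dq": joint speeds; "joint_efforts": joint torques, N m; "eef_pos": TCP position; "eef_rot": TCP orientation; "wrist_force": force on the tool from outside, world axes, zero at the start; "torque": the same for the moment, N m; "opening": opening from 0.0 (shut) to 1.0 (fully open); "grasp_force": force on a finger pad.
Only numpy, scipy, OpenCV 4.12 (cv2) and the standard library are available. Lean on these libraries where they do the work, as an engineer would, in place of code of your own. Each camera call takes 0.05 s, during which the arm holds its last target. There are 200 camera calls.

TASK

Lift the little spouted pourer out of the crate of unglazed pots and set it down gently, upright, in the middle of the banding wheel, with its spout facing the wheel's pointer, ready for decorating. Do not drop it, and leave the other pots in the crate and the things on the bench standing where they are.

Things in the scene. Friction and masses are not known exactly. Their poses are not given: they have to be found in the camera images.
- pourer: Buff unglazed hollow cup with an open spout; outer diameter 54 mm (48 mm at the foot), 76 mm tall, wall 5 mm, 0.1 to 0.25 kg. Origin: centre of its underside, z up, x along the spout, which juts out to 53 mm from the axis, tapering like a beak from 31 to 9 mm wide, 50 to 76 mm above the underside. Sides at +y and -y are bare. Stands in any of three places in the crate.
- spout_tip (a point): The lip of the pourer's spout, 52 mm from the pourer's axis and 72 mm above its underside.
- tumbler: Plain cup of the same clay, diameter and height as the pourer but without a spout, standing in the crate: stays there. Origin: centre of its underside.
- vase: Small narrow-necked vase of the same clay, 60 mm widest diameter, 90 mm tall, standing in the crate: stays there. Origin: centre of its underside.
- crate: Yellow plastic open crate, fixed; outer size 280 (x) by 370 (y) by 70 mm high, walls and floor 5 mm. Origin: centre of its underside on the bench, so its inner floor is at z = 5 mm. May be to the left or to the right of the robot.
- wheel: Potter's banding wheel, locked so that it does not turn, fixed to the bench; round metal disc of 190 mm diameter with its flat top 60 mm above the bench and concentric rings scribed around its centre. Origin: centre of its underside; x points from the centre towards the pointer. The crate is on one side of the robot, the wheel on the other.
- wheel_top (a point): Centre of the wheel's flat top, 60 mm above the bench; axes as the wheel's.
- pointer_tip (a point): Tip of the pointer: a small brass cone lying level on a dark block (24 mm wide, top 80 mm above the bench) at the wheel's rim, its tip towards the wheel's centre, 66 mm from the centre and 11 mm above the wheel's top.
- bowl: Bystander: white bowl, 120 mm rim diameter, 55 mm tall, on the bench. Origin: centre of its underside.
- brush_pot: Bystander: white pot, 72 mm diameter, 80 mm tall, with brushes standing in it up to 185 mm high. Origin: centre of its underside.
- paddle: Bystander: flat wooden paddle lying on the bench, 220 by 55 by 14 mm, long along its x. Origin: on its underside, where blade and handle meet.
Things that resemble listed ones, but are neither listed nor needed, are in the scene too. Of the things that look like the wheel, take the one that is farthest from the robot's base at the start.

How it is judged:
By the outcome, as a careful person would: the job done as asked, in the order asked, and still so for the second after the job is handed in, with the robot touching nothing.
It also fails if it takes over 40 s, if anything falls off the work surface, if the arm or the gripper's body presses on something with over 40 N, if the wrist force passes 120 N, or if a joint passes its speed limit or range.

## Working session

There is one attempt and no reset: what is moved stays moved. The work goes in short steps, Python scripts to look and compute and a tool call to move; the robot and the scene stay as the last step left them, time stands still between calls to the robot, and variables do not carry over. Pictures are saved under pics/ and viewed, at most 10 in all, crops included, and the job is handed in when it is done.

Besides the shell and the picture viewer there is one more tool, called after ">>>" by a JSON object that holds its "method" and its "body", one argument or row to a line. play_rows: Moves the arm, as the interface text tells. Its arguments: {"type":"object","properties":{"plan":{"type":"array","items":{"type":"array"}}},"required":["plan"]}

```bash
mkdir -p pics; ls; cat > h.py <<'E'
from bench import *
import numpy as np, cv2
from scipy.spatial.transform import Rotation as R
def cloud(p):
    K=np.array(p["intrinsics"]);z=p["range_z"];v,u=np.indices(z.shape)
    c=np.stack([(u-K[0,2])/K[0,0]*z,(v-K[1,2])/K[1,1]*z,z],-1)
    if "T_tool_cam" in p:
        o=p["obs"];T=np.array(p["T_tool_cam"]);t=c@T[:3,:3].T+T[:3,3]
        w,x,y,zz=o["eef_rot"]
        return t@R.from_quat([x,y,zz,w]).as_matrix().T+np.array(o["eef_pos"])
    M=cv2.Rodrigues(np.array(p["rvec"],float))[0]
    return (c-np.array(p["tvec"]).ravel())@M
def shot(n):
    o=get_obs();p=camera(n);p["obs"]=o;return p
def save(p,f,crop=None,s=1):
    im=p["image"][...,::-1]
    if crop:im=im[crop[1]:crop[3],crop[0]:crop[2]]
    cv2.imwrite("pics/"+f,cv2.resize(im,None,fx=s,fy=s,interpolation=cv2.INTER_CUBIC))
E
python3 - <<'E'
from h import *
print(get_obs())
for n in ("top","scene"):
    p=shot(n);save(p,n+"0.png");c=cloud(p)
    for l in ["pourer","tumbler","vase","crate","wheel","pointer_tip","bowl","brush_pot","paddle"]:
        for d in masks_of(p,l):
            q=c[d["mask"]&(p["range_z"]>0)]
            print(n,l,round(d["conf"],2),np.round(d["rect"]),np.round(np.median(q,0),3),np.round(q.max(0),3) if len(q) else "")
E
```

```text
pics
{'time_s': 0.0, 'q': array([-1.33629044e+00,  1.81545512e-01,  1.60803598e+00, -1.05075583e-05,
        1.35382204e+00, -2.06305095e-01]), 'dq': array([ 0.00155102,  0.00148571, -0.00085266, -0.00018291,  0.00102598,
       -0.0011406 ]), 'joint_efforts': array([ 1.40079883e-03, -4.44866860e+01, -3.51339483e+01, -3.84492305e-04,
        9.04290006e-03,  8.66213895e-06]), 'eef_pos': array([ 0.24521076, -0.51945766,  0.23036814]), 'eef_rot': array([-9.05279873e-04,  9.75808231e-01,  2.18626339e-01, -1.78957275e-05]), 'wrist_force': array([-0.46371959,  0.07503731,  0.21182097]), 'torque': array([ 0.0273907 , -0.01159159,  0.03233322]), 'grasp_force': 0.0, 'opening': 1.0027709432974359}
top pourer 0.78 [313. 187.  22.  34.] [ 0.577 -0.108  0.06 ] [ 0.619 -0.08   0.087]
top tumbler 0.58 [383. 204.  25.  14.] [ 0.549 -0.303  0.051] [ 0.581 -0.27   0.086]
top vase 0.8 [345. 238.  20.  20.] [ 0.453 -0.188  0.061] [ 0.484 -0.165  0.101]
top wheel 0.98 [194. 217.  72.  84.] [0.495 0.2   0.061] [0.602 0.316 0.084]
top wheel 0.72 [148. 328.  72.  83.] [0.214 0.312 0.061] [0.325 0.437 0.085
[... 943 characters left out ...]
71.] [ 0.498 -0.219  0.008] [0.668 0.048 0.098]
scene wheel 0.96 [258. 138.  60.  37.] [0.228 0.298 0.061] [0.328 0.447 0.084]
scene wheel 0.65 [316. 181.  64.  45.] [0.506 0.181 0.061] [0.607 0.38  0.085]
scene pointer_tip 0.93 [261. 138.  57.  41.] [0.228 0.298 0.061] [0.328 0.465 0.084]
scene bowl 0.59 [395. 257.  50.  43.] [0.799 0.044 0.032] [0.86  0.135 0.06 ]
scene bowl 0.17 [289. 251.  29.  32.] [ 0.579 -0.115  0.063] [ 0.622 -0.066  0.085]
scene brush_pot 0.8 [396. 206.  36.  58.] [0.763 0.141 0.062] [0.794 0.417 0.189]
scene paddle 0.67 [316. 344.  83.  81.] [ 0.751 -0.244  0.014] [ 0.802 -0.154  0.019]
scene paddle 0.23 [316. 179.  64.  46.] [0.506 0.182 0.061] [0.607 0.298 0.085]
```

View pics/top0.png

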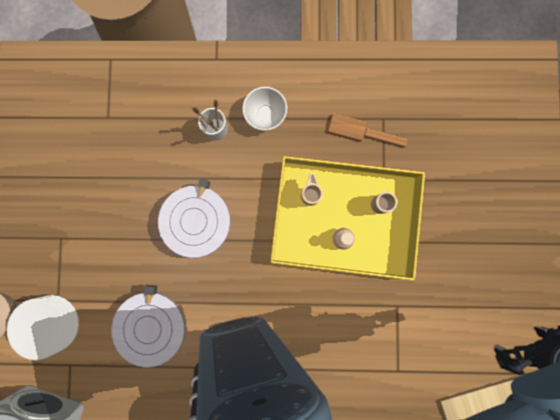

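```bash
python3 - <<'E'
from h import *
p=shot("top");save(p,"crop0.png",(130,150,420,270),2.7)
E
```

```text
(no output)
```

View pics/crop0.png

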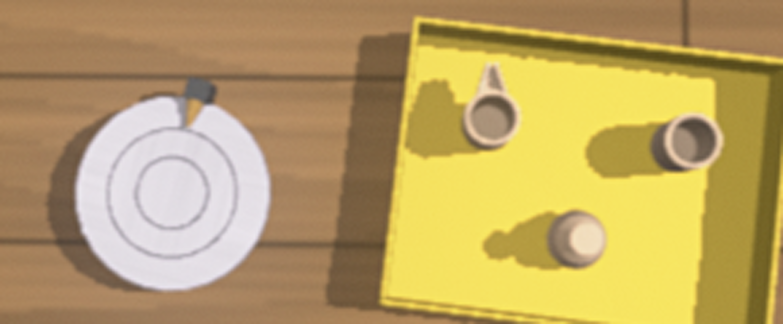

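Top view: pourer with its spout at (313,190). It could be mistaken for the plain tumbler (384,203) or the vase (344,238). There are two wheels: one at (194,221), about 0.53 m from the base, and one at (148,328), about 0.38 m. The crop confirms the spouted cup, and I choose the farther wheel at (194,221).

```bash
cat >> h.py <<'E'
from scipy.optimize import least_squares
def circ(q,r):
    f=lambda a:np.hypot(q[:,0]-a[0],q[:,1]-a[1])-r
    s=least_squares(f,q[:,:2].mean(0),loss="soft_l1",f_scale=.002);return s.x,np.abs(s.fun).mean()
def pourer(c,g,ztop=.081):
    """cup fit from points near guess g; rim band heights"""
    m=(np.hypot(c[...,0]-g[0],c[...,1]-g[1])<.08)&(abs(c[...,2]-ztop)<.006)
    q=c[m];a=np.array(g,float)
    for _ in range(10):
        d=np.hypot(*(q[:,:2]-a).T);k=q[(d<.031)&(d>.018)];a,e=circ(k,.0245)
    s=q[np.hypot(*(q[:,:2]-a).T)>.032]
    v=(s[:,:2]-a).mean(0) if len(s) else [0,0]
    return a,e,np.degrees(np.arctan2(v[1],v[0])),len(k),len(s),np.median(k[:,2])
def wheel(c,g):
    m=(np.hypot(c[...,0]-g[0],c[...,1]-g[1])<.15)&(abs(c[...,2]-.06)<.006)
    q=c[m]
    h=cv2.convexHull((q[:,:2]*1).astype(np.float32))[:,0]
    a,e=circ(h,.095)
    d=np.hypot(c[...,0]-a[0],c[...,1]-a[1])
    b=c[(d<.135)&(d>.06)&(c[...,2]>.068)&(c[...,2]<.095)]
    v=b[:,:2].mean(0)-a
    return a,e,np.degrees(np.arctan2(v[1],v[0])),len(b),np.median(q[:,2])
E
python3 - <<'E'
from h import *
for n in("top","scene"):
    p=shot(n);c=cloud(p)
    print(pourer(c,(.575,-.108)));print(wheel(c,(.495,.2)))
print(np.array(p["intrinsics"]));print(shot("wrist")["T_tool_cam"])
E
```

```text
(array([ 0.56838016, -0.10644174]), np.float64(0.0014533728982047674), np.float64(-0.3379391374543965), 127, 35, np.float64(0.08086921876564335))
(array([0.49427575, 0.20242368]), np.float64(0.0009519306907423753), np.float64(-15.10475291603414), 125, np.float64(0.060765594274834536))
(array([ 0.57051458, -0.10631378]), np.float64(0.0017427272468897232), np.float64(-0.307597064612436), 173, 53, np.float64(0.08031427103987207))
(array([0.49658267, 0.20335787]), np.float64(0.003106788140870528), np.float64(-16.63751814080932), 102, np.float64(0.06147565173952589))
[[427.30901257   0.         285.37457842]
 [  0.         427.30901257 212.91387115]
 [  0.           0.           1.        ]]
[[-2.19134091e-04 -9.60818819e-01 -2.77177108e-01  6.96376103e-02]
 [ 9.99999975e-01 -2.22007034e-04 -2.10174252e-05 -5.84666450e-04]
 [-4.13413301e-05 -2.77177106e-01  9.60818844e-01 -1.42539658e-01]
 [ 0.00000000e+00  0.00000000e+00  0.00000000e+00  1.00000000e+00]]
```

>>> {"method": "play_rows", "body": {
  "plan": [
    [85, [1.0, -0.5, 0], 0.14],
    [85, [1.0, -0.5, 0], 0.14],
    [85, [1.0, -0.5, 0], 0.14],
    [85, [1.0, -0.5, 0], 0.14],
    [85, [1.0, -0.5, 0], 0.14],
    [85, [1.0, -0.5, 0], 0.14],
    [85, [1.0, -0.5, 0], 0.14],
    [85, [1.0, -0.5, 0], 0.14],
    [85, [1.0, -0.5, 0], 0.14],
    [85, [1.0, -0.5, 0], 0.14]
  ]
}}

```text
time_s: 2.2
eef_pos: [0.5244, -0.1637, 0.2315]
eef_rot: [-0.001, 1.0, 0.003, 0.001]
wrist_force: [-0.4, 0.1, 0.3]
opening: 0.998
grasp_force: 0.0
```

```bash
cat >> h.py <<'E'
def tool():
    o=get_obs();w,x,y,z=o["eef_rot"];return np.array(o["eef_pos"]),R.from_quat([x,y,z,w]).as_matrix(),o
def need(t,yaw=None):
    P,M,o=tool();psi=np.degrees(np.arctan2(M[1,0],M[0,0]))
    d=M.T@(np.array(t)-P)/.4
    return np.round(P,4),"psi",round(psi,2),"shift",np.round(d,4),"turn",None if yaw is None else round((psi-yaw)/180,4)
E
python3 - <<'E'
from h import *
p=shot("wrist");c=cloud(p);save(p,"w1.png")
print(pourer(c,(.569,-.106)))
for d in masks_of(p,"pourer"): print(d["conf"],d["rect"])
a=pourer(c,(.569,-.106))[0]
# crate left wall inner: rim points z ~.07 near y>-.06
q=c[(abs(c[...,2]-.07)<.004)&(c[...,1]>-.075)&(abs(c[...,0]-a[0])<.03)]
q=q[np.hypot(*(q[:,:2]-a).T)>.04] ;print(len(q),q.min(0) if len(q) else "")
print(need((*a,.231),0),get_obs()["wrist_force"],get_obs()["time_s"])
E
```

```text
(array([ 0.56824347, -0.10652089]), np.float64(0.0015674717136426918), np.float64(1.3823372497088122), 1261, 368, np.float64(0.08071449830461322))
0.94 [219.5, 124.7, 73.3, 95.9]
480 [ 0.53832415 -0.02828274  0.06611887]
(array([ 0.5223, -0.1672,  0.2312]), 'psi', np.float64(0.24), 'shift', array([ 0.1155, -0.1512,  0.0004]), 'turn', np.float64(0.0014)) [-0.26711741 -0.06959885  0.19800491] 2.3
```

View pics/w1.png

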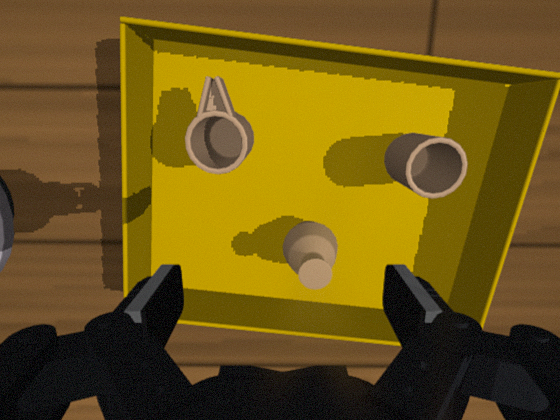

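The wrist view shows the pourer at (219,140) with its spout towards +x at (213,95), the vase at (312,255) and the tumbler at (435,165). The left wall leaves about 20 mm of finger clearance.

>>> {"method": "play_rows", "body": {
  "plan": [
    [85, [0.1155, -0.151, 0], 0.0],
    [85, [0.1155, -0.151, 0], 0.0],
    [85, [0.1155, -0.151, 0.1], 0.0],
    [85, [0.1155, -0.151, 0.15], 0.0],
    [85, [0.1155, -0.151, 0.15], 0.0],
    [85, [0.1155, -0.151, 0.15], 0.0]
  ]
}}

```text
time_s: 2.9
eef_pos: [0.5676, -0.1095, 0.1716]
eef_rot: [0.0, 1.0, -0.0, -0.0]
wrist_force: [-0.5, 0.6, 0.8]
opening: 0.997
grasp_force: 0.0
```

```bash
python3 - <<'E'
from h import *
p=shot("wrist");c=cloud(p);r=pourer(c,(.569,-.106));print(r);print(need((*r[0],.030),0))
E
```

```text
(array([ 0.56882773, -0.1059432 ]), np.float64(0.0015220484756659981), np.float64(0.8853166342608559), 1724, 429, np.float64(0.0807115555372511))
(array([ 0.5683, -0.1095,  0.1727]), 'psi', np.float64(-0.04), 'shift', array([ 0.0007, -0.0093,  0.3566]), 'turn', np.float64(-0.0002))
```

>>> {"method": "play_rows", "body": {
  "plan": [
    [85, [0.002, -0.006, 0.05], 0],
    [85, [0.002, -0.006, 0.1], 0],
    [85, [0.002, -0.006, 0.15], 0],
    [85, [0.002, -0.006, 0.2], 0],
    [85, [0.002, -0.006, 0.25], 0],
    [85, [0.002, -0.006, 0.3], 0],
    [85, [0.002, -0.006, 0.33], 0],
    [85, [0.002, -0.006, 0.355], 0],
    [85, [0.002, -0.006, 0.355], 0],
    [85, [0.002, -0.006, 0.355], 0]
  ]
}}

```text
time_s: 3.95
eef_pos: [0.5693, -0.106, 0.0301]
eef_rot: [0.0, 1.0, 0.0, 0.001]
wrist_force: [0.4, 0.2, 0.4]
opening: 0.996
grasp_force: 0.0
```

```bash
python3 - <<'E'
from h import *
p=shot("wrist");c=cloud(p);save(p,"w2.png");r=pourer(c,(.569,-.106));print(r);print(need((*r[0],.030),0),get_obs()["wrist_force"])
E
```

```text
(array([ 0.56955846, -0.10592816]), np.float64(0.0016018489961556503), np.float64(1.0008165193747263), 6180, 4332, np.float64(0.08065472393601009))
(array([ 0.5696, -0.1061,  0.0304]), 'psi', np.float64(0.05), 'shift', array([-0.    , -0.0004,  0.0009]), 'turn', np.float64(0.0003)) [ 0.71693494  0.40410229 -0.17294782]
```

View pics/w2.png

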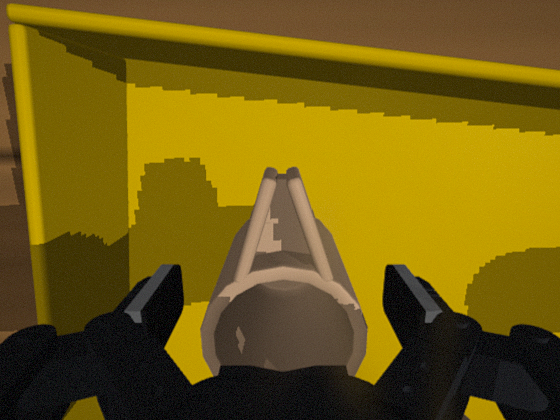

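The cup is centred between the pads (282,320), spout ahead at (282,180). Closing.

>>> {"method": "play_rows", "body": {
  "plan": [
    [70, [0, 0, 0], 0],
    [60, [0, 0, 0], 0],
    [50, [0, 0, 0], 0],
    [40, [0, 0, 0], 0],
    [40, [0, 0, 0], 0],
    [40, [0, 0, 0], 0],
    [40, [0, 0, 0], 0],
    [40, [0, 0, 0], 0]
  ]
}}

```text
time_s: 4.8
eef_pos: [0.5695, -0.1059, 0.0303]
eef_rot: [0.0, 1.0, 0.001, 0.001]
wrist_force: [-1.3, 0.2, 5.8]
opening: 0.631
grasp_force: 63.4
```

>>> {"method": "play_rows", "body": {
  "plan": [
    [40, [0, 0, -0.01], 0],
    [40, [0, 0, -0.02], 0],
    [40, [0, 0, -0.05], 0],
    [40, [0, 0, -0.1], 0],
    [40, [0, 0, -0.17], 0],
    [40, [0, 0, -0.24], 0],
    [40, [0, 0, -0.31], 0],
    [40, [0, 0, -0.36], 0],
    [40, [0, 0, -0.375], 0],
    [40, [0, 0, -0.375], 0]
  ]
}}

```text
time_s: 5.8
eef_pos: [0.5692, -0.1058, 0.1805]
eef_rot: [0.0, 1.0, 0.001, 0.001]
wrist_force: [0.3, 0.5, -2.1]
opening: 0.63
grasp_force: 63.2
```

```bash
python3 - <<'E'
from h import *
print(get_obs())
P=get_obs()["eef_pos"]
p=shot("top");c=cloud(p);print(pourer(c,P[:2],.081+P[2]-.030));print(wheel(c,(.495,.203)))
p=shot("wrist");c=cloud(p);print(pourer(c,P[:2],.081+P[2]-.030));print(wheel(c,(.495,.203)))
E
```

```text
{'time_s': 5.8, 'q': array([-3.88702179e-01,  2.37374975e-01,  1.64667061e+00, -2.33850102e-05,
        1.25525046e+00,  1.18104802e+00]), 'dq': array([-0.00298407,  0.03241139,  0.0329288 ,  0.00144413, -0.01283936,
       -0.00093593]), 'joint_efforts': array([ 7.33310496e-02, -4.77687478e+01, -3.51020515e+01,  4.86083023e-03,
        1.46819330e-01, -3.19733999e-05]), 'eef_pos': array([ 0.569245  , -0.1058394 ,  0.18052987]), 'eef_rot': array([4.46036626e-04, 9.99999202e-01, 5.26678766e-04, 1.05819533e-03]), 'wrist_force': array([ 0.28951911,  0.5311098 , -2.11422405]), 'torque': array([-0.00523899, -0.04400041,  0.0030442 ]), 'grasp_force': 63.21324594318867, 'opening': 0.6296753831175125}
(array([ 0.5234382, -0.0853225]), np.float64(0.0012454280212516235), np.float64(25.884363609147062), 6, 13, np.float64(0.22912236271560965))
(array([0.49403044, 0.20238873]), np.float64(0.0011020831493732308), np.float64(-15.25151668743464), 128, np.float64(0.06072976252087259))
(array([ 0.56910097, -0.10518021]), np.float64(0.0019098022714132475), np.float64(0.8582836330920632), 5624, 8491, np.float64(0.22944366758932794))
(array([0.49438933, 0.20344804]), np.float64(0.00035263059010336216), np.float64(nan), 0, np.float64(0.05986804566222713))h.py:39: RuntimeWarning: Mean of empty slice.
  v=b[:,:2].mean(0)-a
  ret = um.true_divide(
```

>>> {"method": "play_rows", "body": {
  "plan": [
    [40, [-0.02, -0.037, 0], 0.005],
    [40, [-0.07, -0.12, 0], 0.015],
    [40, [-0.13, -0.23, 0], 0.03],
    [40, [-0.19, -0.345, 0], 0.04],
    [40, [-0.25, -0.46, 0], 0.055],
    [40, [-0.31, -0.57, 0], 0.065],
    [40, [-0.37, -0.67, 0], 0.075],
    [40, [-0.41, -0.74, 0], 0.085],
    [40, [-0.4225, -0.765, 0], 0.085],
    [40, [-0.4225, -0.765, 0], 0.085]
  ]
}}

```text
time_s: 6.9
eef_pos: [0.3982, 0.201, 0.1783]
eef_rot: [0.0, 0.991, -0.131, -0.001]
wrist_force: [-0.5, 0.1, -1.5]
opening: 0.627
grasp_force: 63.4
```

```bash
python3 - <<'E'
from h import *
P,M,o=tool();print(o["wrist_force"],o["grasp_force"],o["opening"])
for i in range(2):
    p=shot("wrist");c=cloud(p);w=wheel(c,(.495,.203));print(w)
    print(pourer(c,P[:2],.2295))
save(p,"w3.png")
# block: principal axis; cone points
a=w[0];d=np.hypot(c[...,0]-a[0],c[...,1]-a[1])
for lo,hi in((.064,.08),(.08,.1),(.1,.13)):
    b=c[(d>lo)&(d<hi)&(c[...,2]>.066)&(c[...,2]<.09)]
    v=b[:,:2]-a;print(lo,len(b),np.degrees(np.arctan2(*v.mean(0)[::-1])),np.median(b[:,2]))
print(need((*a,.1805),w[2]))
E
```

```text
[-0.45191261  0.0571114  -1.49106751] 63.41868728399277 0.6265540623519215
(array([0.493485  , 0.20411154]), np.float64(0.0021312515628400855), np.float64(nan), 0, np.float64(0.06043244312747455))
(array([0.39899705, 0.20098318]), np.float64(0.001855145080939428), np.float64(-13.302983878312956), 5817, 6924, np.float64(0.2285743953246711))
(array([0.49369019, 0.20382826]), np.float64(0.0010024510525065639), np.float64(nan), 0, np.float64(0.060435595354224755))
(array([0.3998953 , 0.20005668]), np.float64(0.001846135685703636), np.float64(-13.25789587583935), 5876, 6552, np.float64(0.22884155435696996))
0.064 0 nan nan
0.08 0 nan nan
0.1 0 nan nan
(array([0.3997, 0.1995, 0.1788]), 'psi', np.float64(-15.21), 'shift', array([ 0.2238, -0.0721, -0.0045]), 'turn', np.float64(nan))h.py:39: RuntimeWarning: Mean of empty slice.
  v=b[:,:2].mean(0)-a
  ret = um.true_divide(
<stdin>:11: RuntimeWarning: Mean of empty slice.
  return _methods._mean(a, axis=axis, dtype=dtype,
  ret = ret.dtype.type(ret / rcount)
```

View pics/w3.png

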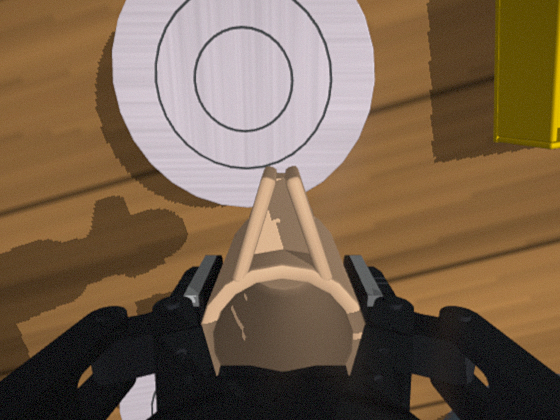

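The wrist view shows the far wheel with its rings centred at (244,78), and the held pourer with its spout at (282,180). The pointer is just out of the frame, so I step forward to see it.

>>> {"method": "play_rows", "body": {
  "plan": [
    [40, [0.05, -0.02, 0], 0],
    [40, [0.11, -0.05, 0], 0],
    [40, [0.15, -0.072, 0], 0],
    [40, [0.15, -0.072, 0], 0],
    [40, [0.15, -0.072, 0], 0]
  ]
}}

```text
time_s: 7.5
eef_pos: [0.465, 0.2108, 0.1785]
eef_rot: [0.0, 0.991, -0.134, -0.001]
wrist_force: [-1.2, -0.8, -1.8]
opening: 0.627
grasp_force: 63.5
```

```bash
python3 - <<'E'
from h import *
import warnings;warnings.simplefilter("ignore")
P,M,o=tool()
for i in range(2):
    p=shot("wrist");c=cloud(p);w=wheel(c,(.4945,.2035));print(w)
    a=np.array([.4942,.2034]);d=np.hypot(c[...,0]-a[0],c[...,1]-a[1])
    for lo,hi in((.064,.08),(.08,.1),(.1,.13)):
        b=c[(d>lo)&(d<hi)&(c[...,2]>.066)&(c[...,2]<.09)]
        v=b[:,:2]-a;print(lo,len(b),np.degrees(np.arctan2(*v.mean(0)[::-1])),np.median(b[:,2]))
    print(pourer(c,P[:2],.2295))
save(p,"w4.png")
print(need((*a,.1805),-15.4))
E
```

```text
(array([0.49314926, 0.2040744 ]), np.float64(0.00046873816792628086), np.float64(-14.800329717746104), 1906, np.float64(0.060319150314419305))
0.064 330 -14.492265226170332 0.07452648437942565
0.08 1136 -14.577267564837172 0.07928176055514685
0.1 444 -14.549699211520513 0.07984515322735342
(array([0.46578978, 0.21082057]), np.float64(0.0018474838530943072), np.float64(-13.249874112537228), 5873, 6588, np.float64(0.22879036629689867))
(array([0.49328038, 0.20402802]), np.float64(0.0005937003958977595), np.float64(-14.759107538876851), 1863, np.float64(0.060368449147293196))
0.064 328 -14.498853876002713 0.07435178041840873
0.08 1132 -14.543815726952872 0.07933317250453897
0.1 408 -14.49730446336783 0.07979965067716058
(array([0.46524361, 0.21104034]), np.float64(0.0018411445558887177), np.float64(-12.91772486162663), 5880, 6475, np.float64(0.22886739853982085))
(array([0.4643, 0.2113, 0.1788]), 'psi', np.float64(-15.3), 'shift', array([ 0.0773, -0.0007, -0.0044]), 'turn', np.float64(0.0005))
```

View pics/w4.png

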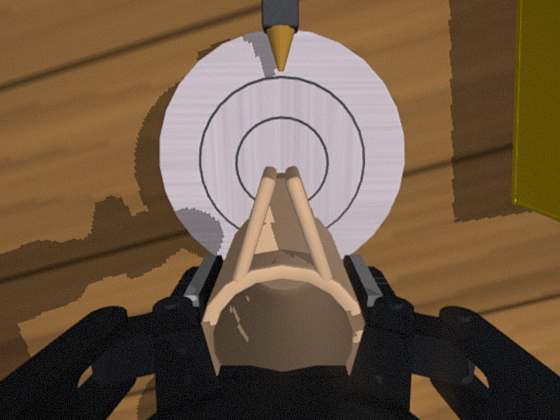

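The pointer tip is at (281,70), the ring centre at (282,160) and the spout tip at (282,178). All three lie in one line, so I move to the centre and come down.

>>> {"method": "play_rows", "body": {
  "plan": [
    [40, [0.03, 0, 0], 0],
    [40, [0.065, -0.001, 0], 0],
    [40, [0.0735, -0.001, 0.01], 0],
    [40, [0.0735, -0.001, 0.05], 0],
    [40, [0.0735, -0.001, 0.1], 0],
    [40, [0.0735, -0.001, 0.15], 0],
    [40, [0.0735, -0.001, 0.19], 0],
    [40, [0.0735, -0.001, 0.21], 0],
    [40, [0.0735, -0.001, 0.215], 0],
    [40, [0.0735, -0.001, 0.215], 0]
  ]
}}

```text
time_s: 8.6
eef_pos: [0.4936, 0.2048, 0.0934]
eef_rot: [-0.0, 0.991, -0.133, 0.0]
wrist_force: [-0.3, 0.3, -1.5]
opening: 0.626
grasp_force: 63.5
```

```bash
python3 - <<'E'
from h import *
P,M,o=tool();print(o["wrist_force"])
for i in range(3):
    p=shot("wrist");c=cloud(p);print(wheel(c,(.4935,.2038)))
    print(pourer(c,P[:2],P[2]+.0503)); print(need((.4934,.2038,.0855),-14.8))
E
```

```text
[-0.34341741  0.32745271 -1.48938468]
(array([0.49340216, 0.20408887]), np.float64(0.0006015148106040642), np.float64(-14.825663297590985), 4883, np.float64(0.06024825798305197))
(array([0.4943392 , 0.20479915]), np.float64(0.001830662839246271), np.float64(-14.087014843328124), 6018, 5847, np.float64(0.14367692046838912))
(array([0.494 , 0.2049, 0.0939]), 'psi', np.float64(-15.24), 'shift', array([-0.0007,  0.0031,  0.021 ]), 'turn', np.float64(-0.0025))
(array([0.49319447, 0.20411184]), np.float64(0.0003112477826149773), np.float64(-14.801426628507217), 4841, np.float64(0.06023051428309956))
(array([0.49463783, 0.20489343]), np.float64(0.0018071348403555757), np.float64(-14.718172563029087), 6131, 5503, np.float64(0.14411462330619115))
(array([0.4941, 0.205 , 0.0942]), 'psi', np.float64(-15.24), 'shift', array([-0.001 ,  0.0034,  0.0217]), 'turn', np.float64(-0.0024))
(array([0.49336047, 0.20420561]), np.float64(0.00043341202741954514), np.float64(-14.876742272571246), 4799, np.float64(0.06024261707968935))
(array([0.49478519, 0.20492606]), np.float64(0.0017991906403781674), np.float64(-15.052629268639244), 6174, 5314, np.float64(0.14439397540083346))
(array([0.4941, 0.205 , 0.0943]), 'psi', np.float64(-15.24), 'shift', array([-0.001 ,  0.0034,  0.0219]), 'turn', np.float64(-0.0024))
```

>>> {"method": "play_rows", "body": {
  "plan": [
    [40, [-0.002, 0.0025, 0.003], 0],
    [40, [-0.002, 0.0025, 0.006], 0],
    [40, [-0.002, 0.0025, 0.009], 0],
    [40, [-0.002, 0.0025, 0.012], 0],
    [40, [-0.002, 0.0025, 0.0145], 0],
    [40, [-0.002, 0.0025, 0.0165], 0],
    [40, [-0.002, 0.0025, 0.018], 0],
    [40, [-0.002, 0.0025, 0.018], 0]
  ]
}}

```text
time_s: 9.55
eef_pos: [0.4923, 0.2041, 0.086]
eef_rot: [0.0, 0.991, -0.133, -0.0]
wrist_force: [-0.4, -0.7, -1.4]
opening: 0.627
grasp_force: 63.5
```

>>> {"method": "play_rows", "body": {
  "plan": [
    [40, [0, 0, 0.001], 0],
    [40, [0, 0, 0.002], 0],
    [40, [0, 0, 0.002], 0]
  ]
}}

```text
time_s: 9.85
eef_pos: [0.4924, 0.2041, 0.0854]
eef_rot: [-0.0, 0.991, -0.133, 0.0]
wrist_force: [-0.3, 0.4, -0.6]
opening: 0.629
grasp_force: 63.6
```

>>> {"method": "play_rows", "body": {
  "plan": [
    [40, [0, 0, 0.001], 0],
    [40, [0, 0, 0.001], 0]
  ]
}}

```text
time_s: 10.05
eef_pos: [0.4924, 0.2041, 0.0853]
eef_rot: [-0.0, 0.991, -0.133, 0.0]
wrist_force: [-2.3, -1.0, 4.6]
opening: 0.63
grasp_force: 64.0
```

>>> {"method": "play_rows", "body": {
  "plan": [
    [40, [0, 0, 0.001], 0],
    [40, [0, 0, 0.001], 0]
  ]
}}

```text
time_s: 10.25
eef_pos: [0.4924, 0.2041, 0.0853]
eef_rot: [0.0, 0.991, -0.133, 0.0]
wrist_force: [-4.2, -1.0, 7.7]
opening: 0.629
grasp_force: 64.3
```

>>> {"method": "play_rows", "body": {
  "plan": [
    [40, [0, 0, -0.0015], 0],
    [40, [0, 0, -0.0015], 0]
  ]
}}

```text
time_s: 10.45
eef_pos: [0.4924, 0.2041, 0.0853]
eef_rot: [-0.0, 0.991, -0.133, 0.0]
wrist_force: [-2.7, -0.5, 4.0]
opening: 0.625
grasp_force: 63.8
```

```bash
python3 - <<'E'
from h import *
P,M,o=tool();print(P,o["wrist_force"])
for i in range(3):
    p=shot("wrist");c=cloud(p);print(*[np.round(x,4) for x in wheel(c,(.4935,.2038))])
    print(*[np.round(x,4) for x in pourer(c,P[:2],P[2]+.0508)])
E
```

```text
[0.49238413 0.20413396 0.08534928] [-2.69402449 -0.53234593  3.9537007 ]
[0.4931 0.2042] 0.0004 -14.8274 4993 0.0602
[0.493  0.2041] 0.0018 -14.0745 5909 6383 0.1356
[0.4933 0.2041] 0.0005 -14.8273 4990 0.0602
[0.4931 0.2041] 0.0018 -14.7985 5888 6422 0.1356
[0.4933 0.2041] 0.0004 -14.8341 4982 0.0602
[0.493  0.2041] 0.0018 -13.5541 5892 6384 0.1356
```

>>> {"method": "play_rows", "body": {
  "plan": [
    [55, [0, 0, 0], 0],
    [57, [0, 0, 0], 0],
    [60, [0, 0, 0], 0],
    [65, [0, 0, 0], 0],
    [72, [0, 0, 0], 0],
    [80, [0, 0, 0], 0],
    [85, [0, 0, 0], 0],
    [85, [0, 0, 0], 0],
    [85, [0, 0, 0], 0]
  ]
}}

```text
time_s: 11.5
eef_pos: [0.4923, 0.2041, 0.0851]
eef_rot: [0.0, 0.991, -0.133, -0.0]
wrist_force: [0.3, 0.1, -1.1]
opening: 0.991
grasp_force: 0.0
```

>>> {"method": "play_rows", "body": {
  "plan": [
    [85, [0, 0, -0.02], 0],
    [85, [0, 0, -0.06], 0],
    [85, [0, 0, -0.11], 0],
    [85, [0, 0, -0.17], 0],
    [85, [0, 0, -0.23], 0],
    [85, [0, 0, -0.29], 0],
    [85, [0, 0, -0.35], 0],
    [85, [0, 0, -0.38], 0],
    [85, [0, 0, -0.38], 0],
    [85, [0, 0, -0.38], 0]
  ]
}}

```text
time_s: 12.5
eef_pos: [0.492, 0.204, 0.2364]
eef_rot: [0.0, 0.991, -0.133, -0.0]
wrist_force: [-0.1, -0.2, -0.6]
opening: 0.994
grasp_force: 0.0
```

```bash
python3 - <<'E'
from h import *
P,M,o=tool();print(P,o["wrist_force"])
p=shot("wrist");c=cloud(p);save(p,"w5.png");print(*[np.round(x,4) for x in wheel(c,(.4935,.2038))])
print(*[np.round(x,4) for x in pourer(c,(.493,.204),.136)])
p=shot("top");save(p,"top5.png")
E
```

```text
[0.49196347 0.20400114 0.23644689] [-0.10159576 -0.17905717 -0.64306832]
[0.4936 0.204 ] 0.0006 -14.8229 1260 0.0603
[0.4921 0.2044] 0.0015 -14.5795 1589 397 0.1358
```

View pics/w5.png

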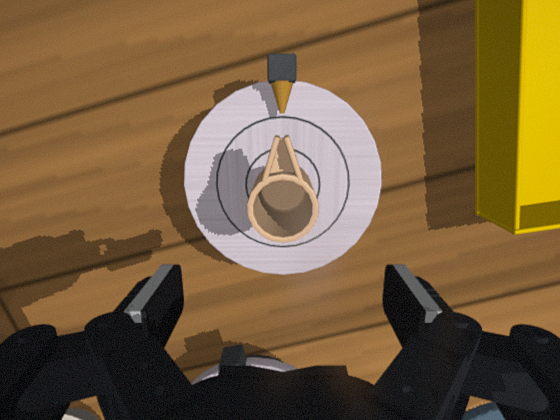

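View pics/top5.png

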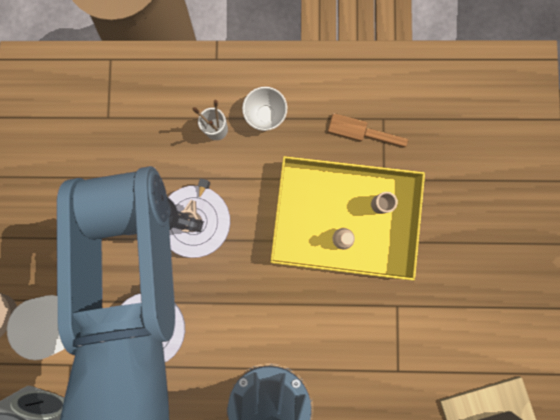

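The wrist view shows the pourer upright, with its rim at (283,208), its spout at (283,140) and the pointer tip at (283,110). It is about 1 mm off centre and under 1° off the pointer. The top view shows the tumbler (384,203), the vase (344,238) and the bystanders unmoved. Handing in.

```bash
python3 -c "
from bench import *
print(hand_in())"
```

```text
the job is handed in; nothing more can be done
None
```

The pourer is standing upright on the farther wheel, about 1 mm off centre with its spout within about 1° of the pointer; the other pots and bench things are where they were, and the job was handed in after about 13 s on the robot's clock.

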